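Close and hold a bench lever press

TASK

The small green press has been loaded with wooden slats: push its tray fully home, then flip the red safety catch well over towards the robot's side of the press, clear of the lever's tail, and then pull the wooden-handled lever all the way down and keep it there. The lever springs up if let go, so finish with the gripper still on its wooden handle, holding it down; leave the jar, the bowl and the chisel alone.

Things in the scene. Friction and masses are not known exactly. Their poses are not given: they have to be found in the camera images.
- press: Fixed green C-frame press; origin on the table under the tray's home place; x points away from the robot (yaw within 0.25 rad), y left, z up. In its frame: base 150 x 290 x 20 mm, y -200 to +90; column at y -84 with an arm over the tray, 138 mm high, 44 wide; pivot cheeks at y -90, 184 mm high; catch bracket at y -165, 113 mm high. A steel ram plate under the arm is geared to the lever.
- tray_knob (a point): Middle of the robot-side face of the tray's black knob: a disc 28 mm across, 12 mm thick, facing the press's -x, 59 mm above the table, on a 4 mm neck. Behind it the tray's front plate: 112 mm wide, top 77 mm above the table, its front face 16 mm behind this point. With the tray home, the 20 mm high base plate ends 1 mm behind this point.
- tray (a joint): How far the aluminium tray, with four slats fixed in it, stands out of the press towards the robot (m): 0 fully home against its stop, 0.065 farthest out; starts at 0.03 to 0.05. Slides along the press's x with about 2 N of friction and stays where it is left.
- catch_ball (a point): Centre of the red ball (26 mm across) at the tip of the red safety catch, an upright arm 14 (x) by 12 mm (y) thick, 112 mm from hinge to ball centre. A nose 57 mm above the hinge reaches 34 mm to the press's +y, over the lever's tail, and blocks the lever while the catch is upright. The nearest other part (pivot cheeks) is 45 mm from the ball's side and lower than it.
- catch_hinge (a point): Point on the catch's hinge axis, straight below the ball when the catch is upright, 100 mm above the table. The axis lies along the press's y.
- catch (a joint): Angle of the safety catch (rad): 0 upright (lever locked), growing as the ball swings over towards the robot (the press's -x) and down, to 1.25 at its stop, where it lies well over. Starts at 0 to 0.1. Stiff hinge: about 1 N at the ball moves it, and it stays where it is left.
- lever_handle: Round wooden handle of the lever, 26 mm thick and 100 mm long; origin at its centre, its y axis along the handle, outward; it turns stiffly about that axis as a sleeve. Centre 242 mm from the pivot, in the press's plane x = 0. At rest it stands 286 mm above the table and slopes up at 30 degrees; fully down it lies nearly level, 169 mm above the table, and clear of everything beneath.
- lever_hinge (a point): Point on the lever's pivot axis, in the handle's plane, 165 mm above the table. The axis lies along the press's x. The steel lever bar is 14 mm thick; its tail reaches 55 mm past the pivot on the catch's side.
- lever (a joint): Angle of the lever (rad): 0 raised at rest, growing as the handle is pulled down, 0.5 fully down at its stop. A spring pushes it back up: about 4 N at the handle at the start of the pull, 8 N fully down. With the catch upright it is blocked and an ordinary pull gets it no farther than about 0.15.
- jar: Bystander: amber glass jar with yellow lid, 52 mm across, 85 mm high, standing left of the tray on the robot's side; origin at the middle of its foot.
- bowl: Bystander: small steel bowl, 100 mm across, 45 mm high, on the table behind the press; origin at the middle of its foot.
- chisel: Bystander: wood chisel lying flat right of the tray on the robot's side, 190 mm long, 18 mm high; origin at its underside near the middle, x axis towards its blade.

How it is judged:
By the outcome, as a careful person would: the job done as asked, in the order asked, and still so for the second after the job is handed in, while the arm keeps its last pose, push and grip.
It also fails if it takes over 64 s, if anything falls off the work surface, if the arm or the gripper's body presses on something with over 40 N, if the wrist force passes 120 N, or if a joint passes its speed limit or range.

ROBOT

A 7-joint arm with a two-finger parallel gripper is mounted at the origin on the work surface. World frame = base frame: x ahead of the robot, y to its left, z up, the work surface at z = 0. Lengths are in mm, angles in rad, forces in N, time in s.
With the tool pointing down it reaches from about 425 to 925 mm from the base axis. Payload 6.8 kg.
Tool frame: the origin (TCP) lies midway between the tips of the shut fingers; the grasp point (between the pads) lies 19 mm behind it (r.hold_point_z is the distance from the TCP to the grasp point, in mm); z points along the fingers, y is the line along which they close (so a half turn about z gives the same grasp; the last joint's range is limited). The gripper opens to 85 mm and grips with 20 to 120 N. Pads are 22 mm wide; open, the fingers measure 114 mm over their backs; the gripper's body (76 mm by 85 mm) begins 54 mm behind the grasp point. The pads swing forward as they close: fully open they stand 13 mm farther back than shut.
Start: joints at [1.235, 0.477, 0.022, 1.555, -0.011, 1.109, -0.083], TCP at [152.446, -657.577, 231.308] pointing down, gripper open.
Joint ranges: [-2.96, 2.96], [-0.34, 2.1], [-1.41, 1.46], [0.24, 2.44], [-1.37, 4.51], [0.17, 1.92], [-2.96, 2.96]. Speed limits (rad/s): [2.39, 2.39, 3.14, 3.14, 3.14, 3.14, 3.14].

INTERFACE

Orientations are given as a unit quaternion [w, x, y, z].
In Python, from workcell import r gives the robot as it stands. The module is installed in compiled form; this text tells all that it offers.
- The arm moves only by the tool drive_tool, never from a script. Its argument "plan" is a list that holds one entry, the list of rows, each a list of 7 numbers: the shift along the tool's x, y, z in units of 60 mm (1.0 is 60 mm), then the turn, a rotation vector about the tool's x, y, z in degrees, then the opening, from 0 (shut) to 1 (fully open). A call has 1 to 20 rows; each row shifts and turns the commanded pose from where the row before left it, along the tool's axes as they then stand; what a row does not reach is not made up. A row lasts 1/8 s, in which the tool goes at most 62.5 mm and 10.7 degrees, less where a joint would pass 70% of its speed; a pose out of reach is approached as far as the arm can. A call is refused whole if a number of a shift passes 1 or a number of a turn 10.7, either way. A call with a gripper value outside its range is refused whole. The fingers move at their own pace and stop on an object; the grip force is fixed at half the most. Time passes only in rows, so rows that do not move let the fingers close. It gives the time, the measured TCP pose, the force, the opening and the grip force at its end, in the units of the state.
- r.get_state(): the state, without advancing time (a new reading comes with each control period).
- r.grab_frame(name): name is "scene" or "top" or "wrist"; returns (picture, depth): 420x560x3 uint8, red, green, blue; 420x560 float32, mm along the optical axis (not along the pixel's ray), 0 where there is no reading.
- r.get_calibration(name): a dict with "mtx" (3x3 intrinsics, pixels), "extrinsics" (4x4, takes a point from camera to world coordinates). Camera axes: x right, y down, z forward; pixel columns grow to the right and rows downward; lengths in mm; the calibration is good to about 2 mm. A picture is of the moment at which its call begins: read the wrist's pose just before it. get_calibration takes no time and is no camera call; for the wrist camera it gives the pose at the moment of the call.
- r.sign_off(): hands the job in; it is judged then, once.
The state is a dict: "clock": time; "joint_positions": joint angles; "dq": joint speeds; "tau": joint torques, N m; "eef_pos": TCP position; "ee_rot": TCP orientation; "force": force on the tool from outside, world axes, zero at the start; "moment": the same for the moment, N m; "finger_gap": finger opening in mm; "finger_force": force on a finger pad.
Only numpy, scipy, OpenCV 4.12 (cv2) and the standard library are available. Lean on these libraries where they do the work, as an engineer would, in place of code of your own. Each camera call takes 0.05 s, during which the arm holds its last target. There are 200 camera calls.

## Working session

There is one attempt and no reset: what is moved stays moved. The work goes in short steps, Python scripts to look and compute and a tool call to move; the robot and the scene stay as the last step left them, time stands still between calls to the robot, and variables do not carry over. Pictures are saved under pics/ and viewed, at most 10 in all, crops included, and the job is handed in when it is done.

Besides the shell and the picture viewer there is one more tool, called after "Emit:" as name(argument=value, ...), one argument or row to a line, values as JSON. drive_tool: Moves the arm, as the interface text tells. Its arguments: {"type":"object","properties":{"plan":{"type":"array","items":{"type":"array","items":{"type":"array","items":{"type":"number"}}}}},"required":["plan"]}

```bash
mkdir -p pics; python3 - <<'E'
from workcell import r
import cv2,numpy as np
for n in("scene","top"):
    p,d=r.grab_frame(n); c=r.get_calibration(n)
    np.savez(n+".npz",p=p,d=d,K=c["mtx"],T=c["extrinsics"])
    cv2.imwrite(f"pics/{n}0.png",p[:,:,::-1])
    print(n,np.round(c["extrinsics"],3).tolist(),np.round(c["mtx"],1).tolist())
print(r.get_state(),r.hold_point_z)
E
```

```text
scene [[-0.837, 0.455, -0.304, 943.326], [0.547, 0.679, -0.491, 574.973], [-0.017, -0.577, -0.817, 1176.251], [0.0, 0.0, 0.0, 1.0]] [[541.3, 0.0, 277.7], [0.0, 541.3, 209.1], [0.0, 0.0, 1.0]]
top [[0.007, -0.986, 0.168, 411.95], [-0.999, -0.014, -0.036, 24.948], [0.038, -0.167, -0.985, 1183.473], [0.0, 0.0, 0.0, 1.0]] [[503.5, 0.0, 280.5], [0.0, 503.5, 204.8], [0.0, 0.0, 1.0]]
{'clock': 0.1, 'joint_positions': array([ 1.23493772,  0.47773036,  0.02235736,  1.55634265, -0.01150567,
        1.10928756, -0.08309178]), 'dq': array([ 5.41345639e-04, -1.95799036e-03, -1.53152772e-03, -3.65326908e-03,
        7.34326788e-05,  2.04119684e-03, -2.29229761e-04]), 'tau': array([ 5.63820897e-03, -5.97751880e+01,  1.61376569e+00, -2.81950736e+01,
        1.28216986e-02,  5.02099443e-03,  5.36626487e-06]), 'eef_pos': array([ 152.27504498, -657.05943184,  230.41874792]), 'ee_rot': array([-8.05364407e-04,  9.93521698e-01,  1.13639619e-01, -1.53046309e-04]), 'force': array([ 0.05913428,  0.56649957, -0.11570236]), 'moment': array([-0.03825437,  0.00075384,  0.00156042]), 'finger_force': 0.0, 'finger_gap': 85.48931355775018} 18.700000000000003
```

View pics/scene0.png

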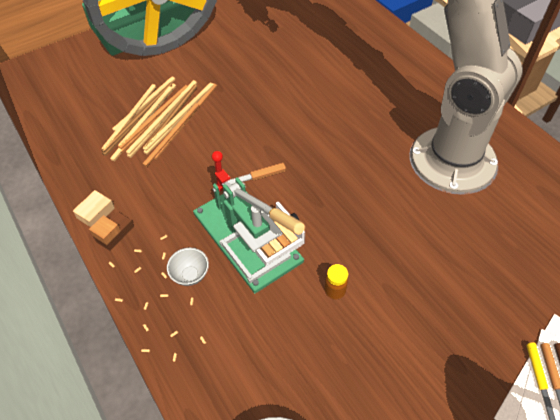

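View pics/top0.png

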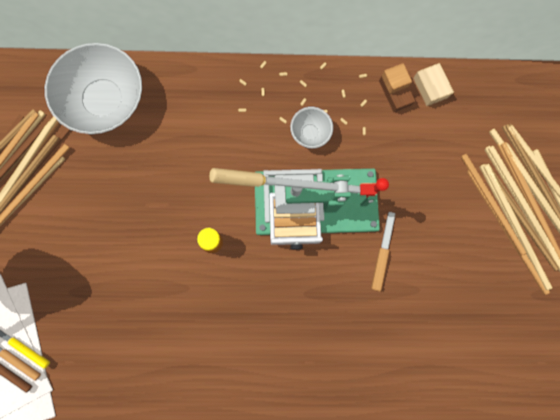

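The scene picture shows the press with its red catch ball at (217,157) and its handle end at (290,220). In the top view the ball is at (382,185), the handle runs from (212,177) to (265,181), the knob is near (296,246), the jar at (208,239) and the chisel around (384,250).

```bash
cat > h.py <<'E'
import numpy as np,cv2
def load(n):
    z=np.load(n+".npz"); return z["p"],z["d"],z["K"],z["T"]
def cloud(d,K,T):
    v,u=np.mgrid[:d.shape[0],:d.shape[1]]
    P=np.stack([(u-K[0,2])/K[0,0]*d,(v-K[1,2])/K[1,1]*d,d],-1)
    return P@T[:3,:3].T+T[:3,3]
def ray(u,v,K,T):
    return T[:3,3],T[:3,:3]@np.array([(u-K[0,2])/K[0,0],(v-K[1,2])/K[1,1],1])
def onplane(u,v,K,T,z):
    o,w=ray(u,v,K,T); return o+w*(z-o[2])/w[2]
def meet(a,b):
    (o,w),(q,x)=a,b; s=np.linalg.lstsq(np.stack([w,-x],1),q-o,rcond=None)[0]
    A=o+w*s[0];B=q+x*s[1]; return (A+B)/2,np.linalg.norm(A-B)
E
python3 - <<'E'
from h import *
R={}
for n in("top","scene"):
    p,d,K,T=load(n); X=cloud(d,K,T); hsv=cv2.cvtColor(p,cv2.COLOR_RGB2HSV)
    h,s,v=cv2.split(hsv); ok=d>0
    near=ok&(X[...,0]>450)&(X[...,0]<850)&(X[...,1]>-350)&(X[...,1]<250)
    red=near&((h<4)|(h>176))&(s>200)&(v>90)&(X[...,2]>80)
    ball=red&(X[...,2]>190)
    u,w=np.nonzero(ball)[::-1]; print(n,"red",red.sum(),"ball px",u.mean(),w.mean(),len(u),"cloud",X[ball].mean(0),X[ball].max(0),X[ball].min(0))
    R[n]=ray(u.mean(),w.mean(),K,T)
    g=near&(h>60)&(h<95)&(s>80)&(X[...,2]>8)&(X[...,2]<30)
    pts=X[g][:,:2].astype(np.float32); print("base",cv2.minAreaRect(pts),np.median(X[g][:,2]),len(pts))
    wood=near&(h>8)&(h<28)&(s>50)&(X[...,2]>180)
    W=X[wood]; c=W.mean(0); e=np.linalg.svd(W-c,full_matrices=False)[2][0]; t=(W-c)@e
    print("handle",len(W),c,e,c+e*t.min(),c+e*t.max())
    bl=near&(v<60)&(X[...,2]>40)&(X[...,2]<80); print("black",bl.sum(),X[bl].mean(0) if bl.any() else 0, np.argwhere(bl).mean(0))
    y=near&(h>24)&(h<34)&(s>200)&(X[...,2]>60)&(X[...,2]<110); print("jar",X[y].mean(0))
print(meet(R["top"],R["scene"]))
p,d,K,T=load("top"); c=cv2.resize(p[150:310,180:420],None,fx=3.3,fy=3.3,interpolation=cv2.INTER_CUBIC); cv2.imwrite("pics/topcrop.png",c[:,:,::-1])
E
```

```text
top red 257 ball px 381.86486486486484 184.12612612612614 111 cloud [ 619.51276142 -209.63826854  222.1077949 ] [ 630.57935336 -199.19888177  229.10861572] [ 610.07655516 -222.50796503  211.40180752]
base ((620.97314453125, -102.40681457519531), (148.088134765625, 288.0858154296875), 2.367063522338867) 21.170190056331876 2450
handle 756 [612.26552187  71.50832541 296.87180496] [-0.02903261  0.87820355  0.47740511] [614.07305685  16.83244113 267.14914354] [610.87727649 113.50117437 319.69977104]
black 28 [507.05103304 -53.47592738  68.96673446] [247.03571429 297.03571429]
jar [521.78395492 141.2549064   84.89365031]
scene red 291 ball px 216.84313725490196 157.34313725490196 102 cloud [ 623.02794277 -205.71772697  215.56527066] [ 633.37125588 -195.32155315  228.14270121] [ 611.64518869 -219.9444314   191.40262877]
base ((622.5424194335938, -100.81816101074219), (151.03445434570312, 292.9779968261719), 2.8946614265441895) 19.601045489398757 2140
handle 471 [618.19181008  80.03042044 297.656262  ] [ 0.07509222 -0.88986188 -0.45000776] [615.05217432 117.23590067 316.47126601] [623.57653749  16.22003476 265.38701953]
black 16 [508.2756471  -51.01039004  71.37288676] [215.1875 294.1875]
jar [523.21965233 145.31303013  84.42848915]
(array([ 621.5003537 , -212.01097873,  209.10712685]), np.float64(2.200984169558022))
```

View pics/topcrop.png

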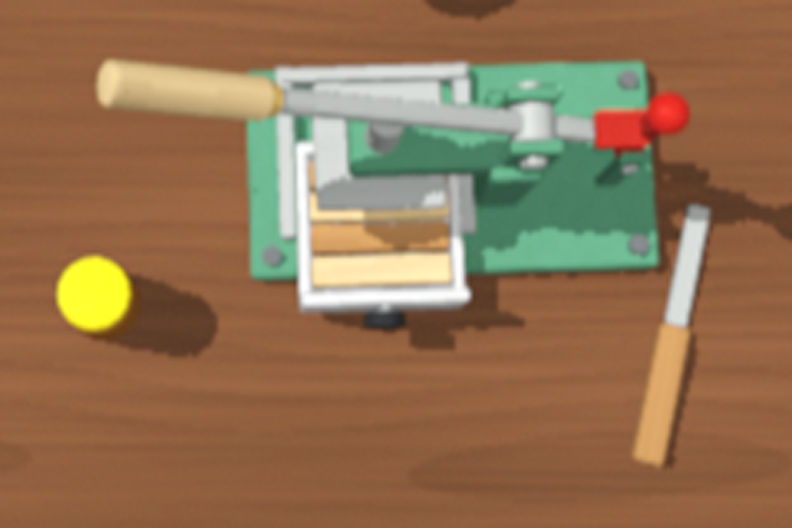

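Both views agree: press origin about (619.3, -46.6), yaw about 0.045, tray out about 40 mm. The ball at (621.5,-212,209) fits a small lean, and the handle centre fits about (614,73,286). First move: shut the gripper, align it with the press and go to a point in front of the knob.

Emit:
drive_tool(
  plan=[
    [[0, 0, 0, 0, 0, 10.4, 0], [0.36, -0.61, 0, 0, 0, 0, 0], [0.36, -0.61, 0, 0, 0, 0, 0], [0.36, -0.61, 0, 0, 0, 0, 0], [0.36, -0.61, 0, 0, 0, 0, 0], [0.36, -0.61, 0, 0, 0, 0, 0], [0.36, -0.61, 0, 0, 0, 0, 0], [0.36, -0.61, 0, 0, 0, 0, 0], [0.36, -0.61, 0, 0, 0, 0, 0], [0.36, -0.61, 0, 0, 0, 0, 0], [0.36, -0.61, 0, 0, 0, 0, 0], [0.36, -0.61, 0, 0, 0, 0, 0], [0.36, -0.61, 0, 0, 0, 0, 0], [0.36, -0.61, 0, 0, 0, 0, 0], [0.36, -0.61, 0, 0, 0, 0, 0], [0.36, -0.61, 0, 0, 0, 0, 0], [0.36, -0.61, 0, 0, 0, 0, 0], [0, 0, 0, 0, 0, 0, 0], [0, 0, 0, 0, 0, 0, 0]],
  ],
)

```text
clock: 2.48
eef_pos: [470.0, -57.2, 230.9]
ee_rot: [0.0, 1.0, 0.023, -0.001]
force: [0.5, -0.2, -0.4]
finger_gap: -0.2
finger_force: 0.0
```

Emit:
drive_tool(
  plan=[
    [[0, -0.06, 0.5, 0, 0, 0, 0], [0, 0, 0.5, 0, 0, 0, 0], [0, 0, 0.5, 0, 0, 0, 0], [0, 0, 0.5, 0, 0, 0, 0], [0, 0, 0.5, 0, 0, 0, 0], [0, 0, 0.5, 0, 0, 0, 0], [0, 0, 0, 0, 0, 0, 0], [0, 0, 0, 0, 0, 0, 0]],
  ],
)

```text
clock: 3.48
eef_pos: [470.7, -53.8, 52.1]
ee_rot: [0.0, 1.0, 0.022, 0.0]
force: [0.4, -0.0, 1.2]
finger_gap: 0.0
finger_force: 0.0
```

```bash
python3 - <<'E'
from workcell import r
import cv2
p,d=r.grab_frame("scene"); c=cv2.resize(p[130:310,170:410],None,fx=3.3,fy=3.3); cv2.imwrite("pics/s1.png",c[:,:,::-1])
E
```

```text
(no output)
```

View pics/s1.png

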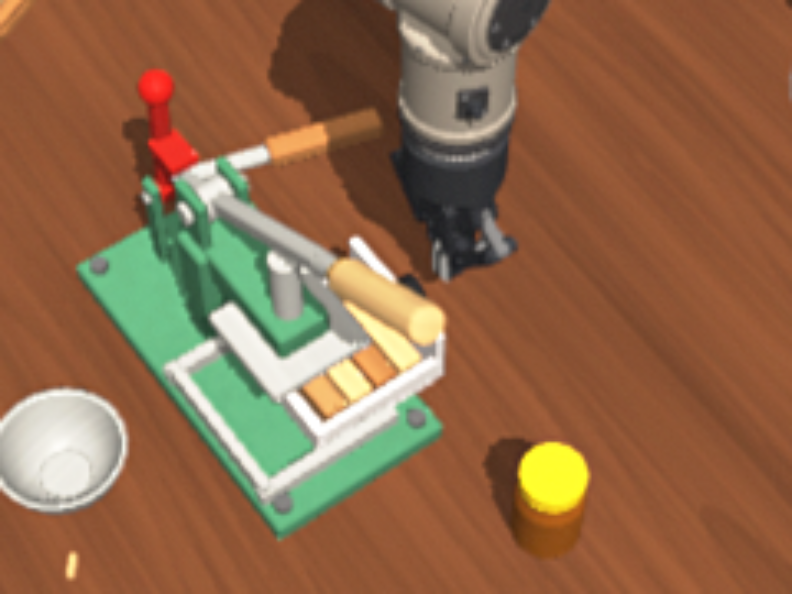

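The gripper stands in front of the knob (at about (410,290) in the crop) and clear of it. I lower it a little and push.

Emit:
drive_tool(
  plan=[
    [[0, 0, 0.1, 0, 0, 0, 0], [0.15, 0, 0, 0, 0, 0, 0], [0.15, 0, 0, 0, 0, 0, 0], [0.1, 0, 0, 0, 0, 0, 0], [0.1, 0, 0, 0, 0, 0, 0], [0.1, 0, 0, 0, 0, 0, 0], [0.1, 0, 0, 0, 0, 0, 0], [0.1, 0, 0, 0, 0, 0, 0], [0.1, 0, 0, 0, 0, 0, 0], [0, 0, 0, 0, 0, 0, 0]],
  ],
)

```text
clock: 4.78
eef_pos: [525.5, -50.3, 45.4]
ee_rot: [-0.0, 1.0, 0.023, 0.001]
force: [0.6, -0.8, 0.4]
finger_gap: 0.2
finger_force: 0.0
```

Emit:
drive_tool(
  plan=[
    [[0.05, 0, 0, 0, 0, 0, 0], [0.05, 0, 0, 0, 0, 0, 0], [0, 0, 0, 0, 0, 0, 0]],
  ],
)

```text
clock: 5.15
eef_pos: [530.8, -50.1, 45.4]
ee_rot: [-0.0, 1.0, 0.023, 0.0]
force: [0.8, -0.2, -0.1]
finger_gap: 0.6
finger_force: 0.2
```

Emit:
drive_tool(
  plan=[
    [[0.05, 0, 0, 0, 0, 0, 0], [0.05, 0, 0, 0, 0, 0, 0]],
  ],
)

```text
clock: 5.4
eef_pos: [531.9, -50.3, 44.6]
ee_rot: [0.001, 1.0, 0.023, -0.005]
force: [-18.2, 1.0, 14.0]
finger_gap: 0.0
finger_force: 8.9
```

Emit:
drive_tool(
  plan=[
    [[0.05, 0, 0, 0, 0, 0, 0], [0, 0, 0, 0, 0, 0, 0]],
  ],
)

```text
clock: 5.65
eef_pos: [531.8, -50.4, 44.0]
ee_rot: [0.001, 1.0, 0.023, -0.007]
force: [-20.7, 0.2, 14.5]
finger_gap: -0.1
finger_force: 10.4
```

The force rose at x≈532, exactly where the home position was expected, so the tray is home. I retreat, rise and go over behind the ball.

Emit:
drive_tool(
  plan=[
    [[-0.4, 0, 0, 0, 0, 0, 0], [-0.4, 0, 0, 0, 0, 0, 0], [0, 0, -0.75, 0, 0, 0, 0], [0, 0, -0.75, 0, 0, 0, 0], [0, 0, -0.75, 0, 0, 0, 0], [0, 0, -0.75, 0, 0, 0, 0], [0, 0, -0.75, 0, 0, 0, 0], [0, 0.55, 0, 0, 0, 0, 0], [0, 0.55, 0, 0, 0, 0, 0], [0, 0.55, 0, 0, 0, 0, 0], [0, 0.55, 0, 0, 0, 0, 0], [0, 0.55, 0, 0, 0, 0, 0], [0.55, 0, 0, 0, 0, 0, 0], [0.55, 0, 0, 0, 0, 0, 0], [0.55, 0, 0, 0, 0, 0, 0], [0.55, 0, 0, 0, 0, 0, 0], [0.55, 0, 0, 0, 0, 0, 0], [0, 0, 0, 0, 0, 0, 0], [0, 0, 0, 0, 0, 0, 0]],
  ],
)

```text
clock: 8.02
eef_pos: [663.5, -209.4, 270.1]
ee_rot: [0.0, 1.0, 0.023, -0.0]
force: [-0.5, -0.4, -0.8]
finger_gap: -0.2
finger_force: 0.0
```

```bash
python3 - <<'E'
from workcell import r
import cv2,numpy as np
from h import *
p,d=r.grab_frame("scene"); c=cv2.resize(p[90:310,170:410],None,fx=2.7,fy=2.7); cv2.imwrite("pics/s2.png",c[:,:,::-1])
E
```

```text
(no output)
```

View pics/s2.png

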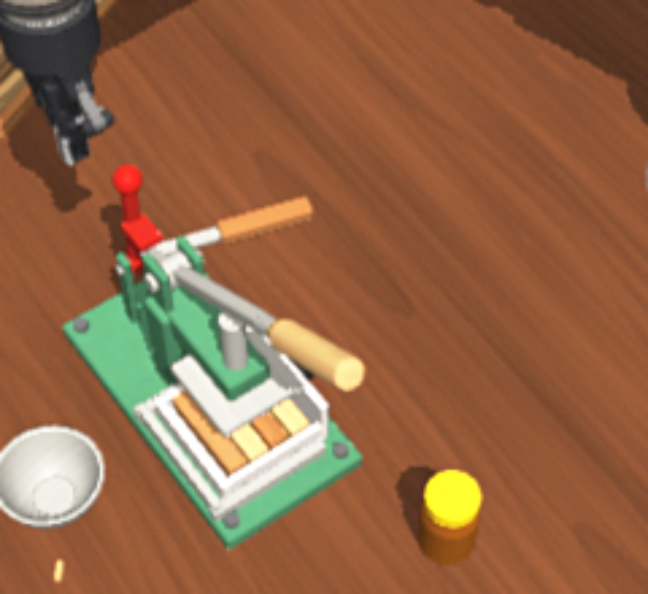

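The tray is fully home, flush in its frame near (270,440), and the gripper is behind the red ball (127,178) and clear of it. Next I compute the arc for pushing the catch over.

```bash
python3 - <<'E'
import numpy as np
H=np.array([0.,100.])
# press-frame x,z of the TCP now, lowered
o=np.array([619.3,-46.6]);px=np.array([np.cos(.045),np.sin(.045)])
p0=np.array([(np.array([663.5,-209.4])-o)@px,196.]);print("press x",p0, "press y",(np.array([663.5,-209.4])-o)@np.array([-px[1],px[0]]))
p,b=p0,0.
for a in np.r_[0.05,np.linspace(.15,1.32,13)]:
    nb=.55*a if a>.06 else 0.
    ov=np.interp(a,[.05,1.2],[13,5])
    n=np.array([np.cos(nb),np.sin(nb)]);t=np.array([np.sin(nb),-np.cos(nb)])
    q=H+112*np.array([-np.sin(a),np.cos(a)])+n*24+t*ov
    D=q-p; bx=np.array([np.cos(b),np.sin(b)]);bz=np.array([np.sin(b),-np.cos(b)])
    print(round(a,2),np.round([D@bx/60,D@bz/60,np.degrees(nb-b)],2).tolist(),np.round(q))
    p,b=q,nb
E
```

```text
press x [ 36.83172733 196.        ] press y -164.62352159449333
0.05 [-0.31, -0.05, 0.0] [ 18. 199.]
0.15 [-0.17, -0.03, 4.73] [  8. 200.]
0.25 [-0.17, -0.01, 3.07] [ -2. 200.]
0.34 [-0.17, -0.0, 3.07] [-12. 199.]
0.44 [-0.17, 0.0, 3.07] [-22. 197.]
0.54 [-0.17, 0.01, 3.07] [-32. 194.]
0.64 [-0.17, 0.02, 3.07] [-41. 190.]
0.74 [-0.16, 0.03, 3.07] [-50. 185.]
0.83 [-0.16, 0.03, 3.07] [-58. 179.]
0.93 [-0.16, 0.04, 3.07] [-65. 173.]
1.03 [-0.16, 0.05, 3.07] [-72. 166.]
1.13 [-0.15, 0.06, 3.07] [-78. 158.]
1.22 [-0.15, 0.07, 3.07] [-83. 149.]
1.32 [-0.15, 0.08, 3.07] [-87. 140.]
```

Emit:
drive_tool(
  plan=[
    [[0, 0, 0.4, 0, 0, 0, 0], [0, 0, 0.4, 0, 0, 0, 0], [0, 0, 0.4, 0, 0, 0, 0], [0, 0, 0, 0, 0, 0, 0], [0, 0, 0, 0, 0, 0, 0]],
  ],
)

```text
clock: 8.7
eef_pos: [664.1, -209.7, 199.7]
ee_rot: [0.0, 1.0, 0.023, 0.001]
force: [0.3, -0.1, 0.9]
finger_gap: 0.1
finger_force: 0.0
```

Emit:
drive_tool(
  plan=[
    [[-0.3, 0, 0, 0, 0, 0, 0], [-0.17, 0, -0.03, 0, 4.7, 0, 0], [-0.17, 0, -0.01, 0, 3.1, 0, 0], [-0.17, 0, 0, 0, 3.1, 0, 0], [-0.17, 0, 0, 0, 3.1, 0, 0], [-0.17, 0, 0.01, 0, 3.1, 0, 0], [-0.17, 0, 0.02, 0, 3.1, 0, 0], [-0.16, 0, 0.03, 0, 3.1, 0, 0]],
  ],
)

```text
clock: 9.7
eef_pos: [578.7, -213.7, 186.6]
ee_rot: [-0.004, 0.979, 0.023, 0.204]
force: [0.8, -0.2, 0.4]
finger_gap: 0.1
finger_force: 0.3
```

Emit:
drive_tool(
  plan=[
    [[-0.16, 0, 0.03, 0, 3.1, 0, 0], [-0.16, 0, 0.04, 0, 3.1, 0, 0], [-0.16, 0, 0.05, 0, 3.1, 0, 0], [-0.15, 0, 0.06, 0, 3.1, 0, 0], [0, 0, 0, 0, 0, 0, 0]],
  ],
)

```text
clock: 10.32
eef_pos: [551.7, -210.0, 161.2]
ee_rot: [-0.014, 0.958, 0.024, 0.284]
force: [-0.5, 0.2, -0.2]
finger_gap: 0.2
finger_force: 0.0
```

```bash
python3 - <<'E'
from workcell import r
import cv2,numpy as np
p,d=r.grab_frame("scene"); c=cv2.resize(p[90:310,170:410],None,fx=2.7,fy=2.7); cv2.imwrite("pics/s3.png",c[:,:,::-1])
E
```

```text
(no output)
```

View pics/s3.png

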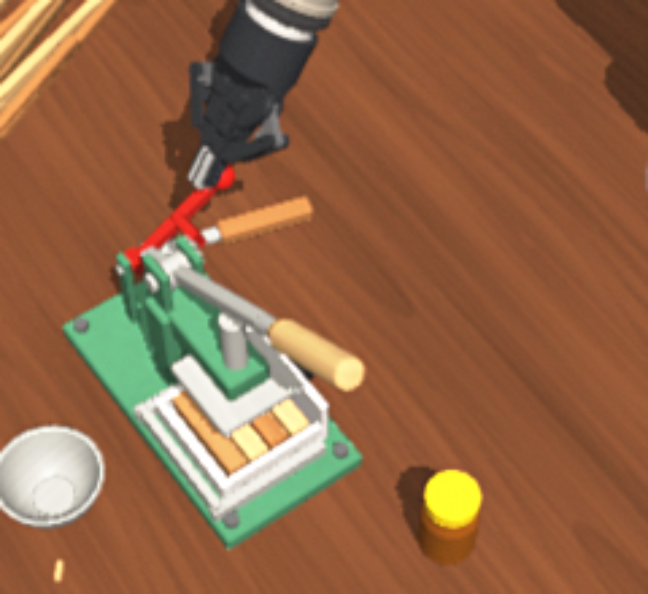

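The catch has swung well over: its ball is at (225,178), the hinge at (130,258), and the nose is clear of the tail. I push on gently to the stop.

Emit:
drive_tool(
  plan=[
    [[-0.15, 0, 0.07, 0, 3.1, 0, 0], [-0.12, 0, 0.06, 0, 3.1, 0, 0], [0, 0, 0, 0, 0, 0, 0]],
  ],
)

```text
clock: 10.75
eef_pos: [547.9, -202.5, 154.1]
ee_rot: [-0.025, 0.953, 0.028, 0.301]
force: [-0.3, 0.6, 1.0]
finger_gap: -0.1
finger_force: 0.0
```

Emit:
drive_tool(
  plan=[
    [[-0.08, 0, 0.04, 0, 0, 0, 0], [0, 0, 0, 0, 0, 0, 0]],
  ],
)

```text
clock: 11.0
eef_pos: [545.4, -202.6, 149.3]
ee_rot: [-0.025, 0.953, 0.028, 0.301]
force: [-0.7, -0.4, -0.0]
finger_gap: 0.1
finger_force: 0.0
```

```bash
python3 - <<'E'
from workcell import r
from h import *
s=r.get_state();print(s["joint_positions"].round(3))
for n in("scene","top"):
    p,d=r.grab_frame(n);c=r.get_calibration(n);X=cloud(d,c["mtx"],c["extrinsics"])
    h,s,v=cv2.split(cv2.cvtColor(p,cv2.COLOR_RGB2HSV))
    m=(d>0)&((h<4)|(h>176))&(s>200)&(v>60)&(X[...,0]>480)&(X[...,0]<680)&(abs(X[...,1]+200)<60)&(X[...,2]>60)
    Y=X[m]; tip=Y[Y[:,0]<Y[:,0].min()+14]; print(n,len(Y),Y.min(0),Y.max(0),"tip",tip.mean(0))
E
```

```text
[ 0.812  0.318 -0.459  2.234 -1.1    0.173 -0.048]
scene 205 [ 514.59871273 -220.03204224   91.50707233] [ 632.22283379 -176.41112363  148.42841318] tip [ 517.64092224 -203.91173174  144.48398495]
top 177 [ 560.29816834 -216.60320789  106.38279134] [ 630.79856581 -180.58434281  138.90217271] tip [ 569.27527513 -201.33203417  131.2795953 ]
```

Emit:
drive_tool(
  plan=[
    [[-0.07, 0, 0.04, 0, -1, 0, 0], [-0.07, 0, 0.04, 0, -1, 0, 0], [0, 0, 0, 0, 0, 0, 0]],
  ],
)

```text
clock: 11.48
eef_pos: [542.2, -203.0, 141.6]
ee_rot: [-0.024, 0.958, 0.029, 0.286]
force: [0.4, -1.0, 4.0]
finger_gap: 0.2
finger_force: 2.4
```

Emit:
drive_tool(
  plan=[
    [[-0.07, 0, 0.04, 0, -1, 0, 0], [0, 0, 0, 0, 0, 0, 0]],
  ],
)

```text
clock: 11.72
eef_pos: [542.7, -203.3, 140.1]
ee_rot: [-0.023, 0.959, 0.03, 0.28]
force: [-1.0, 3.1, 18.4]
finger_gap: 0.2
finger_force: 9.5
```

The force jumped to 18 N at the stop, so the catch is fully over. I retreat upwards and straighten the tool.

Emit:
drive_tool(
  plan=[
    [[0.1, 0, -0.15, 0, 0, 0, 0], [0.3, 0, -0.5, 0, 0, 0, 0], [0.3, 0, -0.5, 0, 0, 0, 0], [0.3, 0, -0.5, 0, 0, 0, 0], [0.3, 0, -0.5, 0, 0, 0, 0], [0, 0, 0, 0, -8, 0, 0.8], [0, 0, 0, 0, -8, 0, 0.8], [0, 0, 0, 0, -8, 0, 0.8], [0, 0, 0, 0, -8, 0, 0.8], [0, 0, 0, 0, 0, 0, 0.8], [0, 0, 0, 0, 0, 0, 0.8]],
  ],
)

```text
clock: 13.1
eef_pos: [535.4, -208.4, 286.1]
ee_rot: [-0.015, 0.999, 0.033, 0.001]
force: [-0.4, -0.5, -0.4]
finger_gap: 68.0
finger_force: 0.0
```

```bash
cat > go.py <<'E'
import numpy as np
from scipy.spatial.transform import Rotation as R
YAW=.045; O=np.array([619.3,-46.6,0]); P=R.from_euler("z",YAW)
def pose(g,e,yt=1):
    """grip pose on lever at elevation e: g = reach along the handle, mm from pivot; returns TCP,R"""
    z=np.array([0,np.sin(e),-np.cos(e)]); y=np.array([yt,0,0]); x=np.cross(y,z)
    return R.from_matrix(P.as_matrix()@np.stack([x,y,z],1))
def tcp(g,e,back,off=18.7):
    z=np.array([0,np.sin(e),-np.cos(e)]); c=np.array([0,-90,165])+g*np.array([0,np.cos(e),np.sin(e)])
    return O+P.apply(c+z*(off-back))
def delta(s,p,q):
    c=R.from_quat(np.roll(s["ee_rot"],-1)); return c.inv().apply(p-s["eef_pos"])/60,np.degrees((c.inv()*q).as_rotvec())
E
python3 - <<'E'
from workcell import r
from h import *
from go import *
s=r.get_state(); e=np.pi/6
print(s["eef_pos"],s["joint_positions"].round(2),s["finger_gap"],s["force"].round(1))
for yt in(1,-1): print(yt,delta(s,tcp(242,e,110),pose(242,e,yt)),tcp(242,e,110))
p,d=r.grab_frame("scene");c=r.get_calibration("scene");X=cloud(d,c["mtx"],c["extrinsics"])
cv2.imwrite("pics/s4.png",cv2.resize(p[90:310,170:410],None,fx=2.7,fy=2.7)[:,:,::-1])
E
```

```text
[ 535.44989053 -208.44687856  286.1004079 ] [ 0.25  0.27  0.03  1.73 -0.04  1.15 -1.2 ] 68.04194242754171 [-0.4 -0.5 -0.4]
1 (array([ 1.60524553, -3.86684941, -1.19826862]), array([ 22.00340053,  22.26325885, -86.74403534])) [615.97435602  27.2533081  365.06811937]
-1 (array([ 1.60524553, -3.86684941, -1.19826862]), array([ 22.39774496, -22.1363169 ,  89.25082736])) [615.97435602  27.2533081  365.06811937]
```

View pics/s4.png

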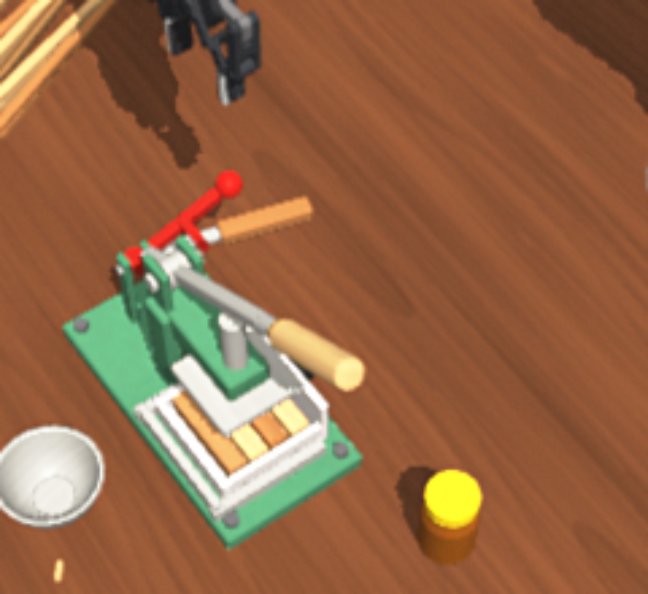

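The catch lies at its stop with the ball at (230,183), the nose is clear of the tail, and the gripper is free. Now I move over the handle and turn the tool square to it.

Emit:
drive_tool(
  plan=[
    [[0, 0, -0.6, 0, 0, 0, 1], [0, 0, -0.6, 0, 0, 0, 1], [0.2, -0.48, 0, 0, 0, 0, 1], [0.2, -0.48, 0, 0, 0, 0, 1], [0.2, -0.48, 0, 0, 0, 0, 1], [0.2, -0.48, 0, 0, 0, 0, 1], [0.2, -0.48, 0, 0, 0, 0, 1], [0.2, -0.48, 0, 0, 0, 0, 1], [0.2, -0.48, 0, 0, 0, 0, 1], [0.2, -0.48, 0, 0, 0, 0, 1], [0, 0, 0, 0, 0, 0, 1]],
  ],
)

```text
clock: 14.52
eef_pos: [615.6, 28.6, 365.9]
ee_rot: [-0.016, 0.999, 0.036, 0.001]
force: [-0.3, -0.4, -0.3]
finger_gap: 85.4
finger_force: 0.0
```

Emit:
drive_tool(
  plan=[
    [[0, 0, 0, 2.2, 2.2, -8.7, 1], [0, 0, 0, 2.2, 2.2, -8.7, 1], [0, 0, 0, 2.2, 2.2, -8.7, 1], [0, 0, 0, 2.2, 2.2, -8.7, 1], [0, 0, 0, 2.2, 2.2, -8.7, 1], [0, 0, 0, 2.2, 2.2, -8.7, 1], [0, 0, 0, 2.2, 2.2, -8.7, 1], [0, 0, 0, 2.2, 2.2, -8.7, 1], [0, 0, 0, 2.2, 2.2, -8.7, 1], [0, 0, 0, 2.2, 2.2, -8.7, 1], [0, 0, 0, 0, 0, 0, 1]],
  ],
)

```text
clock: 15.9
eef_pos: [615.8, 23.5, 364.8]
ee_rot: [-0.187, 0.668, 0.698, 0.176]
force: [-1.1, -0.8, 0.0]
finger_gap: 85.4
finger_force: 0.0
```

```bash
python3 - <<'E'
from workcell import r
from h import *
from go import *
s=r.get_state(); e=np.pi/6
print(s["eef_pos"],s["joint_positions"].round(2),s["finger_gap"],s["force"].round(1))
print(delta(s,tcp(242,e,0),pose(242,e)),tcp(242,e,0))
p,d=r.grab_frame("top");c=r.get_calibration("top")
cv2.imwrite("pics/t5.png",cv2.resize(p[120:300,170:430],None,fx=3,fy=3)[:,:,::-1])
E
```

```text
[615.82906097  23.5352611  364.83637015] [ 0.38  0.38 -0.36  1.51 -0.4   1.35  0.2 ] 85.39983726493024 [-1.1 -0.8  0. ]
(array([0.06177276, 0.01143017, 1.86065917]), array([-0.19403275,  0.19440774, -0.07634586])) [613.50019125  82.19762999 269.80532495]
```

View pics/t5.png

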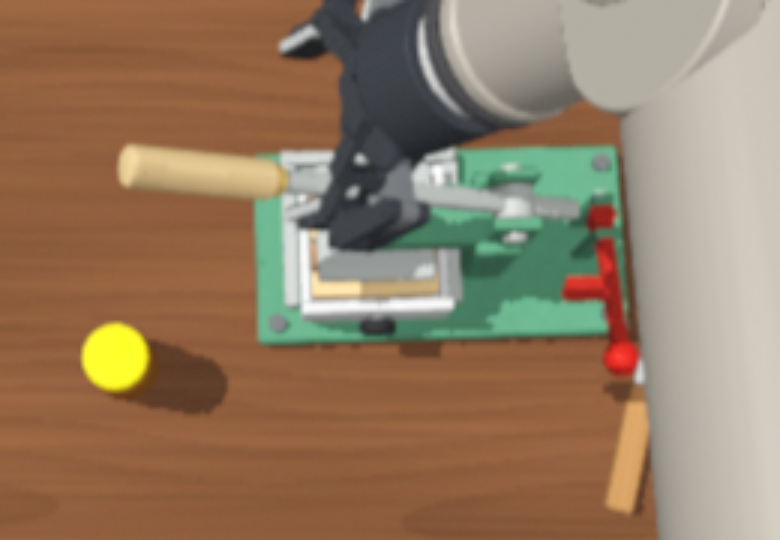

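The tool is square above the handle, with fingers on both sides of it in x (handle from (120,165) to (285,180) in the crop). I descend and grip.

Emit:
drive_tool(
  plan=[
    [[0.06, 0, 0.3, 0, 0, 0, 1], [0, 0, 0.4, 0, 0, 0, 1], [0, 0, 0.4, 0, 0, 0, 1], [0, 0, 0.4, 0, 0, 0, 1], [0, 0, 0.4, 0, 0, 0, 1], [0, 0, 0, 0, 0, 0, 1]],
  ],
)

```text
clock: 16.7
eef_pos: [610.7, 88.5, 267.0]
ee_rot: [-0.189, 0.665, 0.701, 0.175]
force: [0.1, 0.3, 0.6]
finger_gap: 85.7
finger_force: 0.0
```

Emit:
drive_tool(
  plan=[
    [[0, 0, 0, 0, 0, 0, 0], [0, 0, 0, 0, 0, 0, 0], [0, 0, 0, 0, 0, 0, 0], [0, 0, 0, 0, 0, 0, 0], [0, 0, 0, 0, 0, 0, 0], [0, 0, 0, 0, 0, 0, 0], [0, 0, 0, 0, 0, 0, 0], [0, 0, 0, 0, 0, 0, 0]],
  ],
)

```text
clock: 17.7
eef_pos: [613.1, 86.0, 268.8]
ee_rot: [-0.187, 0.666, 0.7, 0.177]
force: [0.8, -2.4, 2.5]
finger_gap: 24.1
finger_force: 58.6
```

```bash
python3 - <<'E'
from workcell import r
from h import *
from go import *
s=r.get_state(); e0=np.pi/6
print(s["eef_pos"],s["joint_positions"].round(2),s["finger_gap"],s["force"].round(1),s["moment"].round(2))
print(delta(s,tcp(242,e0,-2),pose(242,e0)))
# arc rows: tool x toward + = ?
s2=dict(s); n=12; E=np.linspace(e0,e0-.5,n+1)
for a,b in zip(E[:3],E[1:4]):
    q=np.roll(pose(242,a).as_quat(),1); print(delta(dict(ee_rot=q,eef_pos=tcp(242,a,-2)),tcp(242,b,-2),pose(242,b)))
p,d=r.grab_frame("scene")
cv2.imwrite("pics/s6.png",cv2.resize(p[90:310,170:410],None,fx=2.7,fy=2.7)[:,:,::-1])
E
```

```text
[613.14417328  85.99730967 268.84351949] [ 0.31  0.43 -0.39  1.66 -0.41  1.12  0.2 ] 24.101428042441622 [ 0.8 -2.4  2.5] [-0.55 -0.14 -0.14]
(array([-0.04704139,  0.00283374, -0.01223127]), array([-0.23510483,  0.11623347,  0.23727338]))
(array([-1.78714918e-02,  9.27396497e-16,  1.67707497e-01]), array([ 1.59039238e-15, -2.38732415e+00,  1.35183353e-14]))
(array([-1.78714918e-02,  4.82436651e-16,  1.67707497e-01]), array([-1.59039238e-15, -2.38732415e+00, -3.97598096e-16]))
(array([-1.78714918e-02, -1.65493014e-15,  1.67707497e-01]), array([ 0.        , -2.38732415,  0.        ]))
```

View pics/s6.png

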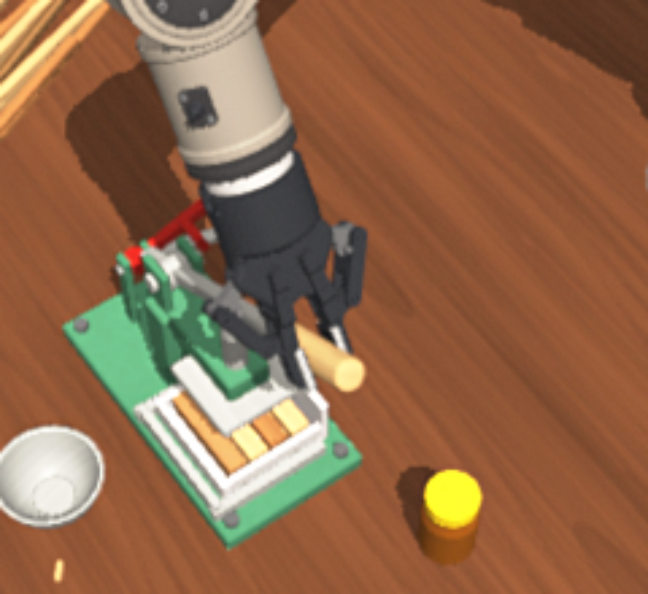

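The handle is gripped (gap 24 mm, about 59 N) with the fingers around its middle. I pull along the arc.

Emit:
drive_tool(
  plan=[
    [[-0.018, 0, 0.168, 0, -2.4, 0, 0], [-0.018, 0, 0.168, 0, -2.4, 0, 0], [-0.018, 0, 0.168, 0, -2.4, 0, 0], [-0.018, 0, 0.168, 0, -2.4, 0, 0], [-0.018, 0, 0.168, 0, -2.4, 0, 0], [-0.018, 0, 0.168, 0, -2.4, 0, 0], [0, 0, 0, 0, 0, 0, 0]],
  ],
)

```text
clock: 18.62
eef_pos: [612.4, 104.8, 210.8]
ee_rot: [-0.097, 0.682, 0.719, 0.092]
force: [2.1, -2.6, 5.9]
finger_gap: 24.1
finger_force: 59.1
```

Emit:
drive_tool(
  plan=[
    [[-0.018, 0, 0.168, 0, -2.4, 0, 0], [-0.018, 0, 0.168, 0, -2.4, 0, 0], [-0.018, 0, 0.168, 0, -2.4, 0, 0], [-0.018, 0, 0.168, 0, -2.4, 0, 0], [-0.018, 0, 0.168, 0, -2.4, 0, 0], [0, 0, 0, 0, 0, 0, 0]],
  ],
)

```text
clock: 19.38
eef_pos: [612.3, 109.0, 160.8]
ee_rot: [-0.022, 0.688, 0.725, 0.02]
force: [0.5, -0.7, 6.6]
finger_gap: 24.2
finger_force: 59.4
```

```bash
python3 - <<'E'
from workcell import r
from go import *
s=r.get_state(); e0=np.pi/6-.5
print(s["eef_pos"],s["joint_positions"].round(2),s["finger_gap"],s["force"].round(1),s["moment"].round(2))
print(delta(s,tcp(242,e0,-2),pose(242,e0)))
E
```

```text
[612.27830352 108.97313787 160.77931083] [-0.08  0.47 -0.23  1.75  0.05  0.92 -0.26] 24.225865362849536 [ 0.5 -0.7  6.6] [-0.28 -0.19 -0.2 ]
(array([-6.58024630e-02, -6.52312306e-05,  1.75766063e-01]), array([-0.0318996 , -2.07590521,  0.39633753]))
```

Ten millimetres remain. I finish the pull and push a little into the stop, in small steps, watching the force.

Emit:
drive_tool(
  plan=[
    [[-0.018, 0, 0.16, 0, -2, 0, 0], [0, 0, 0, 0, 0, 0, 0]],
  ],
)

```text
clock: 19.62
eef_pos: [612.3, 108.7, 151.4]
ee_rot: [-0.009, 0.688, 0.725, 0.009]
force: [1.2, -1.1, 7.6]
finger_gap: 24.8
finger_force: 59.4
```

Emit:
drive_tool(
  plan=[
    [[0, 0, 0.06, 0, 0, 0, 0], [0, 0, 0, 0, 0, 0, 0]],
  ],
)

```text
clock: 19.88
eef_pos: [612.6, 108.8, 149.8]
ee_rot: [-0.009, 0.689, 0.725, 0.009]
force: [-2.3, -2.5, 17.1]
finger_gap: 24.4
finger_force: 60.6
```

Emit:
drive_tool(
  plan=[
    [[0, 0, 0.04, 0, 0, 0, 0], [0, 0, 0, 0, 0, 0, 0], [0, 0, 0, 0, 0, 0, 0], [0, 0, 0, 0, 0, 0, 0]],
  ],
)

```text
clock: 20.38
eef_pos: [612.8, 108.8, 149.1]
ee_rot: [-0.009, 0.689, 0.725, 0.01]
force: [-7.9, -2.9, 27.8]
finger_gap: 24.5
finger_force: 61.7
```

```bash
python3 - <<'E'
from workcell import r
import cv2
p,d=r.grab_frame("scene")
cv2.imwrite("pics/s7.png",cv2.resize(p[90:310,170:410],None,fx=2.7,fy=2.7)[:,:,::-1])
s=r.get_state();print(s["eef_pos"],s["force"].round(1),s["joint_positions"].round(2),s["clock"])
E
```

```text
[612.77260649 108.80919983 149.07527647] [-7.8 -3.  27.8] [-0.11  0.48 -0.21  1.75  0.09  0.91 -0.3 ] 20.425
```

View pics/s7.png

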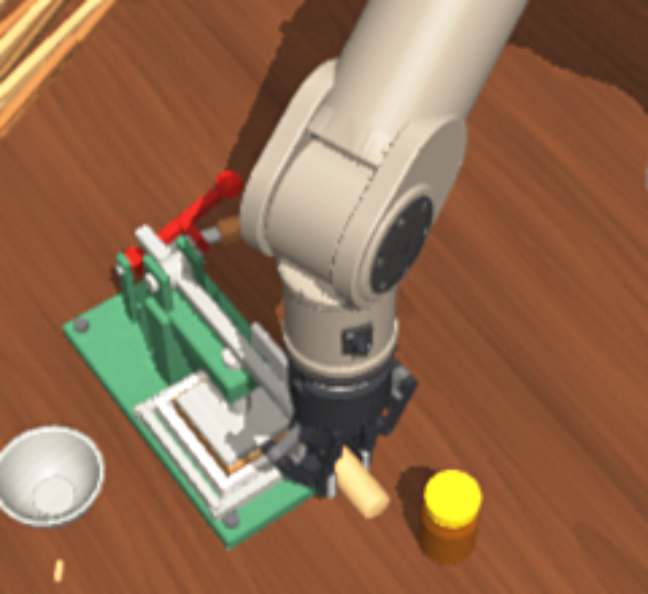

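The lever lies level with its tail up at (148,235), beside the tipped catch. The ram is down on the slats, the handle is held at (350,480), and the bowl and jar are untouched. I hand it in.

```bash
python3 -c "
from workcell import r
print(r.sign_off())"
```

```text
the job is handed in; nothing more can be done
None
```

The job is handed in: the tray was pushed home, the catch flipped to its stop, and the lever pulled fully down with the gripper still holding its handle, with the jar, bowl and chisel not touched.

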